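Open the squeeze-tab feed tub and load a feed plug

TASK

Open the plant-feed tub: squeeze the two side tabs of its cap inward and, keeping them squeezed, turn the cap anticlockwise until it comes off its neck, then stand the cap the same way up, fully on the plywood board. Then put the pointed feed plug into the tub, down inside its neck, and let go. Leave everything else on the bench where it is.

Things in the scene. Friction and masses are not known exactly. Their poses are not given: they have to be found in the camera images.
- tub: Grey plastic feed tub screwed down to the bench (it cannot move), upright on a wooden disc foot 104 mm across; body 84 mm diameter, shoulder 70 mm up. From it rises the neck: 40 mm outside, round bore 34 mm, mouth 106 mm up, flat floor of the bore 56 mm up. Origin on its axis at bench level, z up; the two notches of its collar lie at its +y and -y
- tub_mouth (a point): centre of the mouth of the tub's neck, 106 mm above the bench
- tub_collar (a point): on the tub's axis at the height of the collar's top, 87 mm above the bench. The collar is a ring round the neck (61 mm inside, 70 mm outside diameter) with two notches in which the lower ends of the cap's tabs sit, which locks the cap. Fingertips that squeeze the tabs must stay above the collar's top
- cap: White cap, 54 mm diameter, 30 mm tall, 70 g; origin at the centre of its lower edge, z up. On the tub: origin 80 mm, top 110 mm above the bench, axes parallel to the tub's; grey tabs at its +y and -y. With both tabs fully in it turns freely anticlockwise seen from above (a stop blocks clockwise); lips inside hook under the neck until about 50 deg; at 65 to 110 deg it lifts straight off
- tab_left_pad (a point): middle of the outer gripping face of the tab on the cap's +y side, 33 mm from the cap's axis, 20 mm above the cap's origin. The sprung tab is 16 mm wide (along the cap's x) and 31 mm tall, from 1 to 32 mm above the cap's origin; over both tabs the cap measures 66 mm, 57 mm when they are squeezed fully in
- tab_right_pad (a point): the same on the cap's -y side
- tab_left (a joint): how far the +y tab is squeezed in: 0 = out, 0.0045 m = fully in (about 8 N against its spring; it springs out when let go)
- tab_right (a joint): the same for the -y tab
- board: Square plywood board, 150 x 150 x 12 mm, fixed flat on the bench; origin at the centre of its underside, z up, top at 12 mm
- plug: Pressed plant-feed plug of dark brown material, standing on the bench: a cylinder 24 mm in diameter and 34 mm tall with a cone on top that narrows to 10 mm, 44 mm in all; origin at the centre of its underside, z up; 30 g. (The flat-topped stub of the same colour, 30 mm across and 30 mm tall, is not it.)
- plug_center (a point): a point on the plug's axis, 20 mm above its underside
- stub: flat-topped dark wooden stub, 30 mm diameter, 30 mm tall, loose; bystander, origin under its centre
- jar: grey jar with a plain round lid and no tabs, 76 mm diameter, 110 mm tall, loose; bystander, origin under its centre
- dibber: birch dibber with a cross handle lying on the bench, about 230 mm long, 26 mm thick; bystander, origin at its middle underneath
- cultivator: three-tined steel hand cultivator with a wooden handle lying on the bench, about 240 mm long, up to 36 mm high; bystander, origin at its middle underneath
Mind the look-alikes: they are no part of the job. Several things have the shape of the cap; the one meant has the colours described above.

How it is judged:
On the way, in this order (a step that is already met when the one before it is completed fails the run):
1. both tabs are squeezed in and the cap, still on its neck, has been turned at least 40 degrees (value of joint each of tab_left, tab_right above 0.0025 m and angle between the x axis of cap and the x axis of tub, either way round above 0.7 rad and horizontal distance between cap and tub below 0.006 m and z of cap in the frame of tub below 0.09 m).
2. the cap stands upright on the board, let go (x of cap in the frame of board between -0.05 and 0.05 m and y of cap in the frame of board between -0.05 and 0.05 m and z of cap in the frame of board between 0.008 and 0.018 m and angle between cap's own z axis and vertical below 0.15 rad and contact force between cap and board above 0.1 N and contact force between cap and the fingers below 0.05 N), for 0.2 s.
3. the feed plug is down inside the tub's neck (horizontal distance between plug_center and tub_mouth below 0.017 m and z of plug_center in the frame of tub below 0.09 m), for 0.1 s.
At the end, for the whole second after the job is handed in: The cap stands the same way up (within 0.15 rad) and at rest on the board, its centre within 50 mm of the board's centre along each of the board's sides; the feed plug is at rest inside the tub, its middle within 17 mm of the neck's axis and at least 16 mm below the mouth; both are released (all of step 3 and x of cap in the frame of board between -0.05 and 0.05 m and y of cap in the frame of board between -0.05 and 0.05 m and z of cap in the frame of board between 0.008 and 0.018 m and angle between cap's own z axis and vertical below 0.15 rad and linear speed of each of cap, plug below 0.02 m/s and contact force between cap and board above 0.1 N and z of plug_center in the frame of tub above 0.055 m); the robot touches nothing.
It fails at once if a bystander (stub, jar, dibber or cultivator) is moved more than 30 mm (distance of any of stub, jar, dibber, cultivator from where it was at the start of the episode above 0.03 m).
It also fails if it takes over 61 s, if anything falls off the work surface, if the arm or the gripper's body presses on something with over 40 N, if the wrist force passes 120 N, or if a joint passes its speed limit or range.

ROBOT

A 7-joint arm with a two-finger parallel gripper is mounted at the origin on the work surface. World frame = base frame: x ahead of the robot, y to its left, z up, the work surface at z = 0. Lengths are in m, angles in rad, forces in N, time in s.
With the tool pointing down it reaches from about 0.4 to 0.875 m from the base axis. Payload 4.4 kg.
Tool frame: the origin (TCP) lies midway between the tips of the shut fingers; the grasp point (between the pads) lies 19 mm behind it; z points along the fingers, y is the line along which they close (so a half turn about z gives the same grasp; the last joint's range is limited). The gripper opens to 85 mm and grips with 20 to 120 N. Pads are 22 mm wide; open, the fingers measure 114 mm over their backs; the gripper's body (76 mm by 85 mm) begins 54 mm behind the grasp point. The pads swing forward as they close: fully open they stand 13 mm farther back than shut.
Start: joints at [1.149, 0.628, 0.038, 1.517, -0.027, 0.996, -0.02], TCP at [0.226, -0.609, 0.21] pointing down, gripper open.
Joint ranges: [-3.06, 3.06], [-0.37, 2.12], [-1.25, 1.32], [0.18, 2.47], [-1.1, 4.24], [0.23, 1.98], [-2.94, 2.94]. Speed limits (rad/s): [2.57, 2.57, 3.14, 3.14, 3.14, 3.14, 3.14].

INTERFACE

Orientations are given as [roll, pitch, yaw] about the fixed x, y, z axes, in that order (R = Rz(yaw) Ry(pitch) Rx(roll)).
In Python, from workcell import manip, optics, spotter gives the robot as it stands. The module is installed in compiled form; this text tells all that it offers.
- The arm moves only by the shell command python3 -m handwheel 'ROWS' [FORCE]. ROWS is text: rows parted by semicolons, each of 7 numbers parted by spaces: the shift along the tool's x, y, z in mm, then the turn, a rotation vector about the tool's x, y, z in degrees, then the finger opening in mm, from 0 to 85.4. A call has 1 to 12 rows; each row is the pose to reach, as a shift and turn from the pose commanded when the call began, along the tool's axes at that moment; what a row does not reach only later rows make up. A row lasts 1/12 s, in which the tool goes at most 41.7 mm and 7.16 degrees, less where a joint would pass 70% of its speed; a pose out of reach is approached as far as the arm can. A call with a gripper value outside its range is refused whole. The fingers move at their own pace and stop on an object; FORCE is the grip in N (left out, the last holds). Time passes only in rows, so rows that repeat a pose let the fingers close. It gives the time, the measured TCP pose, the force, the opening and the grip force at its end, in the units of the state.
- manip.get_state(): the state, without advancing time (a new reading comes with each control period).
- optics.read_camera(name): name is "scene" or "side" or "wrist"; returns a dict with "pixels" (400x640x3 uint8, red, green, blue), "vfov" (degrees; the focal length in pixels is half the picture's height over the tangent of half this angle, whatever the lens; pixels are square), "cx", "cy" (the principal point, pixels), "eye" and "rotation" of the camera in the world. Camera axes: x right, y up, looking along -z (the intrinsics and any distortion apply to the point x, -y, -z); pixel columns grow to the right and rows downward; lengths in m; the calibration is good to about 2 mm. A picture is of the moment at which its call begins. There is no depth.
- manip.close_job(): hands the job in; it is judged then, once.
Trained networks look in the newest picture that a camera, given by its name, has taken for a name from the list of things; names that differ only in an ending like _2 or _b are one class to them, and where a whole thing is asked for, a point or a joint stands for the part that bears it (a point fixed in the world has none). Each returns a list of dicts, best first, with "p" (0 to 1); they miss things now and then, are a little off and sometimes report something else, mostly with a low value. They report only what shows in the picture. A call takes as long as a camera call. They do not tell look-alikes from the thing itself.
- spotter.silhouettes(camera, label): "mask" (400x640 bool, what is visible of it) and "xy" ([column, row] as shares, 0 to 1, of the picture: columns of its width, rows of its height, amid what is visible of it).
- spotter.mark_of(camera, label): "xy" ([column, row] as shares, 0 to 1, of the picture: columns of its width, rows of its height: a listed point, or the origin of a listed thing).
The state is a dict: "time_s": time; "q": joint angles; "dq": joint speeds; "tau": joint torques, N m; "eef_pos": TCP position; "tool_rot": TCP orientation; "contact_force": force on the tool from outside, world axes, zero at the start; "moment": the same for the moment, N m; "gripper_width": opening from 0.0 (shut) to 1.0 (fully open); "gripper_force": force on a finger pad.
Only numpy, scipy, OpenCV 4.12 (cv2) and the standard library are available. Lean on these libraries where they do the work, as an engineer would, in place of code of your own. Each camera call takes 0.05 s, during which the arm holds its last target. There are 200 camera calls.

## Working session

There is one attempt and no reset: what is moved stays moved. The work goes in short steps, Python scripts to look and compute and a shell command to move; the robot and the scene stay as the last step left them, time stands still between calls to the robot, and variables do not carry over. Pictures are saved under pics/ and viewed, at most 10 in all, crops included, and the job is handed in when it is done.

```bash
mkdir -p pics
python3 - <<'E'
from workcell import manip, optics, spotter
import cv2
s=manip.get_state(); print({k:s[k] for k in ('time_s','eef_pos','tool_rot','gripper_width')})
for c in ('scene','side'):
    d=optics.read_camera(c); cv2.imwrite(f'pics/{c}0.png',d['pixels'][:,:,::-1])
    print(c,{k:v for k,v in d.items() if k!='pixels'})
    for l in ('tub','tub_mouth','cap','tab_left_pad','tab_right_pad','board','plug','plug_center','stub','jar'):
        print(l,[(round(r['p'],2),[round(r['xy'][0]*640),round(r['xy'][1]*400)]) for r in spotter.mark_of(c,l)[:4]])
E
```

```text
{'time_s': 0.0, 'eef_pos': array([ 0.2261937 , -0.60864885,  0.20918431]), 'tool_rot': array([-3.13967069e+00, -1.23008156e-06,  3.55735373e-01]), 'gripper_width': 1.0012416475133632}
scene {'vfov': 45.008710563375, 'cx': 318.4369468058532, 'cy': 204.0633820300163, 'eye': array([ 1.14954193, -0.54937531,  1.01900836]), 'rotation': array([ 0.7073948 , -0.00080101,  0.78565166])}
tub [(0.76, [197, 289])]
tub_mouth [(0.67, [192, 262]), (0.5, [314, 181]), (0.37, [176, 272])]
cap [(0.85, [190, 269])]
tab_left_pad [(0.51, [202, 259]), (0.38, [253, 271])]
tab_right_pad [(0.45, [175, 273]), (0.27, [203, 260])]
board [(0.94, [369, 164])]
plug [(0.61, [313, 182])]
plug_center [(0.46, [315, 180]), (0.44, [374, 160])]
stub [(0.71, [330, 245]), (0.68, [251, 230]), (0.47, [276, 347])]
jar [(0.69, [331, 249])]
side {'vfov': 52.19689730757244, 'cx': 320.366314437019, 'cy': 204.22851696306003, 'eye': array([0.26889819, 0.50353756, 0.74624964]), 'rotation': array([ 0.74067998,  0.02000383, -2.55579078])}
tub [(0.79, [420, 162])]
tub_mouth [(0.96, [426, 130])]
cap [(0.76, [426, 139]), (0.76, [385, 187])]
tab_left_pad []
tab_right_pad [(0.51, [395, 188])]
board [(0.81, [274, 355])]
plug [(0.5, [350, 291]), (0.35, [425, 134])]
plug_center [(0.7, [349, 282]), (0.28, [401, 220])]
stub [(0.57, [404, 222])]
jar [(0.79, [315, 219])]
```

View pics/scene0.png

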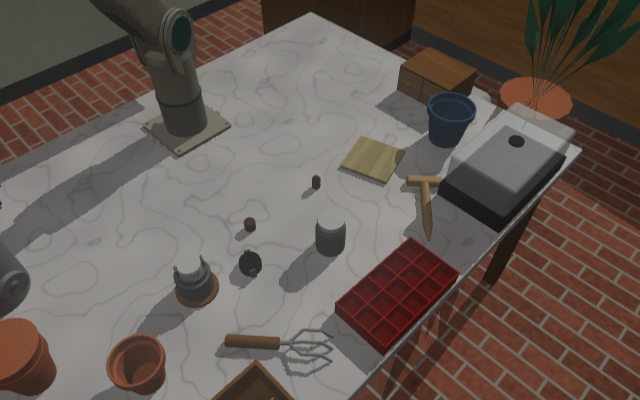

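View pics/side0.png

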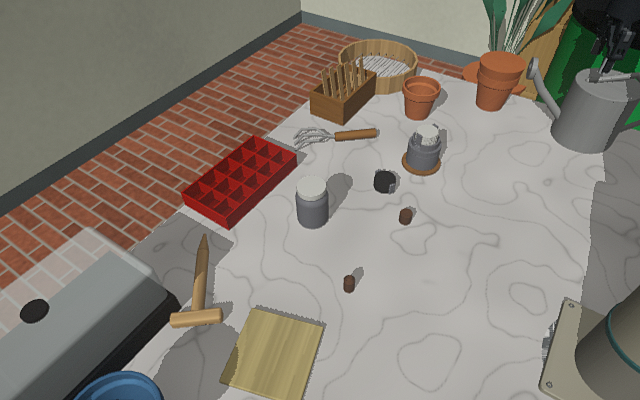

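The scene view shows the tub with its white cap at about (192,280), plug at (316,182), stub at (250,224), jar at (330,235), and a dark look-alike cap at (250,263). The board is at (371,160). The side view agrees: tub (424,150), plug (349,283), board (273,352).

```bash
cat > h.py <<'E'
import numpy as np, cv2
from scipy.spatial.transform import Rotation as R
from scipy.optimize import least_squares
from workcell import manip, optics, spotter
def cam(n):
    d=optics.read_camera(n); d['R']=R.from_euler('xyz',d['rotation']).as_matrix(); d['f']=200/np.tan(np.radians(d['vfov'])/2); return d
def proj(d,P):
    p=(np.atleast_2d(P)-d['eye'])@d['R']; return np.c_[d['cx']+d['f']*p[:,0]/-p[:,2], d['cy']-d['f']*p[:,1]/-p[:,2]]
def ray(d,uv):
    v=d['R']@np.array([(uv[0]-d['cx'])/d['f'],-(uv[1]-d['cy'])/d['f'],-1]); return v/np.linalg.norm(v)
def onz(d,uv,z):
    v=ray(d,uv); return d['eye']+v*(z-d['eye'][2])/v[2]
def tri(obs):
    A=0;b=0;
    for d,uv in obs:
        v=ray(d,uv);M=np.eye(3)-np.outer(v,v);A=A+M;b=b+M@d['eye']
    return np.linalg.solve(A,b)
def best(c,l,near=None):
    r=spotter.mark_of(c,l); r=[(np.array(x['xy'])*[640,400]) for x in r]
    if near is not None: r=[x for x in r if np.hypot(*(x-near))<25]
    return r[0] if r else None
E
python3 - <<'E'
from h import *
a=cam('scene');b=cam('side')
near={'tub':((192,289),(420,162)),'tub_mouth':((192,262),(426,130)),'cap':((190,269),(426,139)),'board':((369,164),(274,355)),'plug':((316,185),(349,290)),'plug_center':((316,181),(349,283)),'jar':((330,249),(315,219)),'stub':((250,228),(404,222))}
for l,(na,nb) in near.items():
    u=best('scene',l,na);v=best('side',l,nb)
    if u is not None and v is not None:
        p=tri([(a,u),(b,v)]);print(l,p.round(4),'res',(proj(a,p)-u).round(1),(proj(b,p)-v).round(1))
    for c,x in ((a,u),(b,v)):
        if x is not None:
            z={'tub_mouth':.106,'cap':.08,'plug_center':.02}.get(l,0);print('  ',l,onz(c,x,z).round(4))
# board outline
for c,n in (('scene',a),('side',b)):
    r=spotter.silhouettes(c,'board')
    if r:
        m=r[0]['mask'].astype(np.uint8);h=cv2.convexHull(np.argwhere(m)[:,::-1].astype(np.int32));q=[onz(n,p,.012)[:2] for p in h[:,0]]
        print('board',cv2.minAreaRect(np.array(q,np.float32)))
E
```

```text
tub [ 0.5186 -0.3281  0.0061] res [[-0.4 -0.1]] [[-0.3  0.1]]
   tub [ 0.5156 -0.3264  0.    ]
   tub [ 0.5201 -0.3359  0.    ]
tub_mouth [ 0.5139 -0.3261  0.1093] res [[-0.3 -0.1]] [[-0.3  0.1]]
   tub_mouth [ 0.5124 -0.3249  0.106 ]
   tub_mouth [ 0.5147 -0.3313  0.106 ]
cap [ 0.5125 -0.3275  0.0844] res [[1.  0.4]] [[ 0.9 -0.3]]
   cap [ 0.5072 -0.3275  0.08  ]
   cap [ 0.5156 -0.3306  0.08  ]
board [ 0.5235  0.3053 -0.0029] res [[-1.7  0. ]] [[-2.7  0.3]]
   board [0.5289 0.3064 0.    ]
   board [0.5186 0.3029 0.    ]
plug [0.4713 0.1119 0.0025] res [[-1.1 -0.2]] [[-1.6  0.2]]
   plug [0.4724 0.1154 0.    ]
   plug [0.4695 0.1084 0.    ]
   plug_center [0.4828 0.106  0.02  ]
jar [ 0.6533 -0.012  -0.0057] res [[-1.9 -0.2]] [[-2.1  0.2]]
   jar [ 0.6601 -0.012   0.    ]
   jar [ 0.6465 -0.0114  0.    ]
stub [ 0.4639 -0.1202 -0.0064] res [[-0.3 -0.1]] [[-0.3  0.1]]
   stub [ 0.4688 -0.1225  0.    ]
   stub [ 0.4618 -0.1154  0.    ]
board ((0.5299467444419861, 0.2996174097061157), (0.1542501449584961, 0.1625455617904663), 16.68718147277832)
board ((0.5201382637023926, 0.3067651093006134), (0.15225481986999512, 0.1519143432378769), 17.162731170654297)
```

```bash
python3 -m handwheel '0 0 -40 0 0 0 85; 0 0 -80 0 0 0 85; 37 -16 -90 0 0 0 85; 74 -32 -100 0 0 0 85; 111 -49 -100 0 0 0 85; 148 -65 -100 0 0 0 85; 185 -81 -100 0 0 0 85; 222 -98 -100 0 0 0 85; 259 -114 -100 0 0 0 85; 296 -130 -100 0 0 0 85; 333 -146 -100 0 0 0 85; 369 -163 -100 0 0 0 85'
python3 - <<'E'
from h import *
w=cam('wrist');cv2.imwrite('pics/w1.png',w['pixels'][:,:,::-1]);print(w['eye'],w['rotation'],manip.get_state()['eef_pos'])
for l in ('tub_mouth','cap','tab_left_pad','tab_right_pad'):
    z={'tub_mouth':.106,'cap':.08}.get(l,.1)
    for r in spotter.mark_of('wrist',l)[:4]:
        u=np.array(r['xy'])*[640,400];print(l,round(r['p'],2),u.round(),onz(w,u,z).round(4))
E
```

```text
time_s: 3.1
eef_pos: [0.5169, -0.3264, 0.3103]
tool_rot: [3.141, -0.0, 0.356]
contact_force: [-1.4, -0.6, -0.8]
gripper_width: 0.992
gripper_force: 0.0
[ 0.5834584 -0.3022329  0.4741862] [-2.85379955e-01  1.26008314e-04 -1.21529330e+00] [ 0.52472264 -0.31650317  0.31007247]
cap 0.8 [240.  96.] [ 0.5668 -0.2166  0.08  ]
cap 0.57 [316. 168.] [ 0.5158 -0.3323  0.08  ]
tab_left_pad 0.58 [255.  85.] [ 0.584  -0.2329  0.1   ]
tab_left_pad 0.43 [294. 155.] [ 0.5249 -0.3004  0.1   ]
tab_right_pad 0.4 [337. 186.] [ 0.5074 -0.3636  0.1   ]
```

View pics/w1.png

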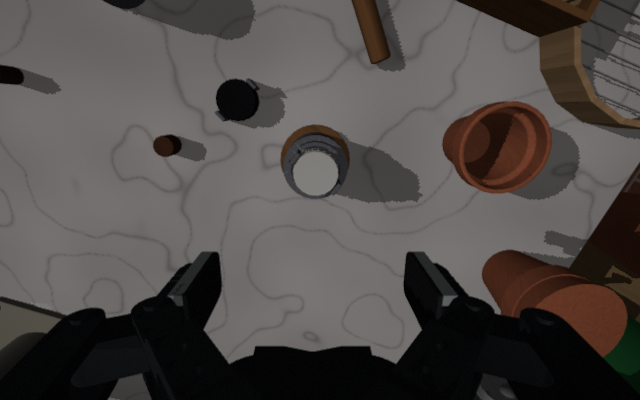

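The wrist view shows the capped tub at (316,170), with the dark look-alike cap at (238,100) and the stub at (167,146). The tabs need a magnified look.

Run:
```python
from h import *
w=cam('wrist');im=w['pixels'][:,:,::-1][115:215,260:380]
cv2.imwrite('pics/w2.png',cv2.resize(np.clip(im*1.3,0,255).astype(np.uint8),None,fx=6,fy=6,interpolation=cv2.INTER_CUBIC))
print(w['eye'],manip.get_state()['eef_pos'])
g=cv2.cvtColor(w['pixels'],cv2.COLOR_RGB2GRAY)
m=((g>120)).astype(np.uint8)[140:210,280:350]
n,lab,st,ce=cv2.connectedComponentsWithStats(m);i=1+st[1:,4].argmax();print(st[i],ce[i]+[280,140], onz(w,ce[i]+[280,140],.11))
r=spotter.silhouettes('wrist','cap')
for x in r: print(x['p'],np.array(x['xy'])*[640,400],x['mask'].sum())
for l in ('tub_mouth','cap','tub','tab_left_pad','tab_right_pad'):
    z={'tub_mouth':.106,'cap':.08,'tub':0}.get(l,.1)
    for r in spotter.mark_of('wrist',l)[:4]:
        u=np.array(r['xy'])*[640,400];print(l,round(r['p'],2),u.round(1),onz(w,u,z).round(4))
```

```text
[ 0.58192226 -0.30407162  0.47377178] [ 0.51455158 -0.32926318  0.31012887]
[  13   10   43   43 1454] [314.07083906 171.18225585] [ 0.5151378 -0.3311465  0.11     ]
0.8 [237.312  97.4  ] 1567
0.53 [ 8.32 71.08] 311
cap 0.7 [239.2  96.8] [ 0.5631 -0.2177  0.08  ]
cap 0.67 [314.6 164.5] [ 0.5179 -0.331   0.08  ]
tub 0.82 [310.3 157.8] [ 0.5123 -0.3267  0.    ]
tab_left_pad 0.66 [251.5  80.4] [ 0.5856 -0.2301  0.1   ]
tab_left_pad 0.5 [295.5 153.4] [ 0.5258 -0.3035  0.1   ]
tab_right_pad 0.6 [335.3 186.2] [ 0.5048 -0.3629  0.1   ]
tab_right_pad 0.44 [219.8 113. ] [ 0.5392 -0.2062  0.1   ]
```

View pics/w2.png

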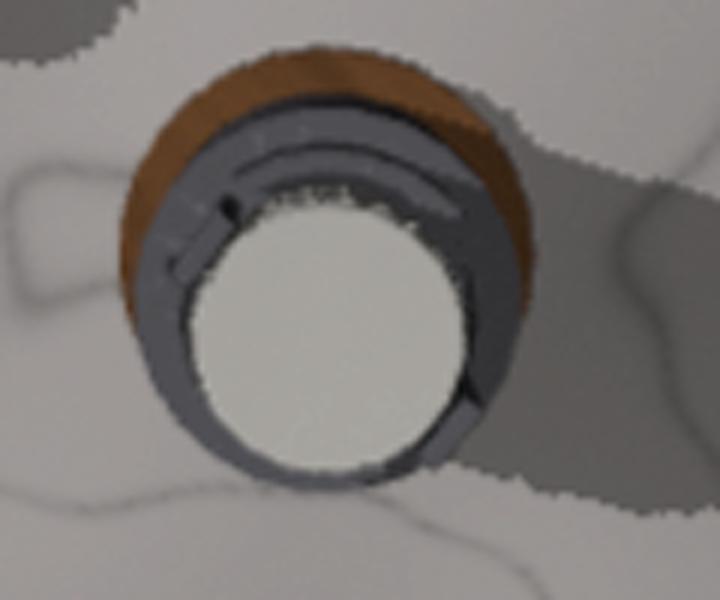

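The tab tops show at crop (205,245) and (455,432), so the tab line lies at about 72° in world. I'll turn the tool +38° about its z and go down for a closer look.

```bash
python3 -m handwheel '0 0 20 0 0 7 85; 0 0 40 0 0 14 85; 0 0 60 0 0 21 85; 0 0 80 0 0 28 85; 0 0 100 0 0 35 85; 0 0 110 0 0 38 85; 0 0 110 0 0 38 85; 0 0 110 0 0 38 85'
python3 - <<'E'
from h import *
w=cam('wrist');a=cam('scene');b=cam('side')
im=w['pixels'][:,:,::-1];cv2.imwrite('pics/w3.png',np.clip(im*1.2,0,255).astype(np.uint8))
print(w['eye'],manip.get_state()['eef_pos'],manip.get_state()['tool_rot'],manip.get_state()['q'].round(2))
for d,c in ((w,(.515,-.330,.11)),(a,(.515,-.330,.11)),(b,(.515,-.330,.11))):
    u=proj(d,c)[0].astype(int);g=cv2.cvtColor(d['pixels'],cv2.COLOR_RGB2GRAY);t=g[u[1]-3:u[1]+4,u[0]-3:u[0]+4].mean()
    s=d['pixels'].astype(int); m=(abs(g-t)<22).astype(np.uint8)
    n,lab,st,ce=cv2.connectedComponentsWithStats(m);i=lab[u[1],u[0]];print(u,t,st[i],ce[i],onz(d,ce[i],.11))
for l in ('tub_mouth','cap','tab_left_pad','tab_right_pad'):
    z={'tub_mouth':.106,'cap':.08,'tub':0}.get(l,.1)
    for r in spotter.mark_of('wrist',l)[:4]:
        u=np.array(r['xy'])*[640,400];print(l,round(r['p'],2),u.round(1),onz(w,u,z).round(4))
E
```

```text
time_s: 4.37
eef_pos: [0.5153, -0.3281, 0.1999]
tool_rot: [-3.142, 0.001, -0.306]
contact_force: [0.3, 0.4, 0.4]
gripper_width: 0.995
gripper_force: 0.0
[ 0.5832692  -0.35044199  0.36367652] [ 0.5162573  -0.32858689  0.20137092] [ 3.14124772e+00 -2.35384337e-03 -3.06568411e-01] [ 0.43  0.58  0.15  1.64 -0.1   0.92 -1.26]
[313 195] 122.71428571428571 [    80      0    560    363 109681] [390.32062071 174.9913841 ] [ 0.51285754 -0.39581765  0.11      ]
[187 262] 154.0408163265306 [    3    13   425   387 73728] [236.27435981 214.41651747] [ 0.48259507 -0.16430336  0.11      ]
[427 129] 182.73469387755102 [  176    91   419   309 79636] [420.00863931 252.86270029] [0.37308401 0.02824546 0.11      ]
cap 0.94 [314.4 188. ] [ 0.5139 -0.3305  0.08  ]
cap 0.73 [198. 168.] [ 0.5642 -0.2343  0.08  ]
cap 0.73 [171.  258.6] [ 0.4876 -0.1717  0.08  ]
tab_left_pad 0.72 [193.9 141.8] [ 0.5869 -0.2481  0.1   ]
tab_left_pad 0.57 [280.7 191.8] [ 0.5244 -0.3029  0.1   ]
tab_left_pad 0.39 [316.5 188.1] [ 0.5181 -0.3336  0.1   ]
tab_right_pad 0.7 [353.8 192.4] [ 0.5046 -0.3636  0.1   ]
tab_right_pad 0.5 [189.7 203.9] [ 0.5381 -0.2226  0.1   ]
tab_right_pad 0.26 [  6.3 293.9] [ 0.5079 -0.0167  0.1   ]
```

View pics/w3.png

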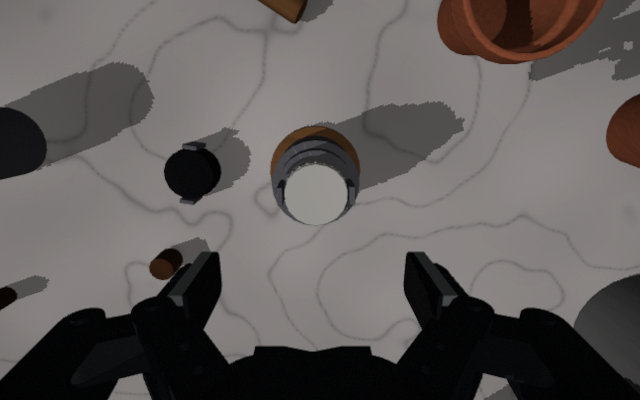

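Tabs sit level at (281,192) and (354,192), so the yaw is right. Next I lower the tool so that tabs and fingertips can be compared at similar depth.

```bash
python3 -m handwheel '0 2 20 0 0 0 85; 0 2 40 0 0 0 85; 0 2 60 0 0 0 85; 0 2 60 0 0 0 85; 0 2 60 0 0 0 85'
python3 - <<'E'
from h import *
w=cam('wrist');s=manip.get_state();T=R.from_euler('xyz',s['tool_rot']).as_matrix();p=s['eef_pos'];print(p,s['tool_rot'],w['cx'],w['cy'],w['f'])
im=w['pixels'][:,:,::-1];cv2.imwrite('pics/w4.png',np.clip(im*1.3,0,255).astype(np.uint8))
for o in ((0,0,0),(0,0,-.019),(0,.0425,-.013),(0,-.0425,-.013),(0,0,.05)): print(o,proj(w,p+T@np.array(o))[0].round(1))
for l in ('cap','tab_left_pad','tab_right_pad'):
    z={'cap':.08}.get(l,.1)
    for r in spotter.mark_of('wrist',l)[:3]:
        u=np.array(r['xy'])*[640,400];q=onz(w,u,z);print(l,round(r['p'],2),u.round(1),q.round(4),(T.T@(q-p)).round(4))
E
```

```text
time_s: 5.13
eef_pos: [0.5145, -0.3296, 0.1398]
tool_rot: [-3.141, 0.002, -0.307]
contact_force: [-0.3, -0.3, 0.4]
gripper_width: 0.996
gripper_force: 0.0
[ 0.51532385 -0.33017236  0.14080694] [ 3.14142860e+00 -6.78283683e-04 -3.07368743e-01] 312.21843896778125 199.79507071509343 312.57703439532537
(0, 0, 0) [311.3 238.2]
(0, 0, -0.019) [311.2 253.3]
(0, 0.0425, -0.013) [392.5 248.2]
(0, -0.0425, -0.013) [230.  248.2]
(0, 0, 0.05) [311.6 210.1]
cap 0.86 [313.8 206.2] [ 0.5144 -0.3316  0.08  ] [-0.0005  0.0016  0.0608]
cap 0.62 [175.1 178.8] [ 0.5651 -0.2413  0.08  ] [ 0.0205 -0.0998  0.0608]
tab_left_pad 0.71 [168.  150.7] [ 0.5851 -0.2547  0.1   ] [ 0.0437 -0.0931  0.0408]
tab_left_pad 0.56 [266.  216.9] [ 0.5231 -0.2997  0.1   ] [-0.0019 -0.0314  0.0408]
tab_right_pad 0.78 [361.6 212.7] [ 0.5061 -0.3633  0.1   ] [0.0012 0.0344 0.0408]
tab_right_pad 0.63 [162.4 216.4] [ 0.545  -0.2317  0.1   ] [-0.0015 -0.1029  0.0408]
```

View pics/w4.png

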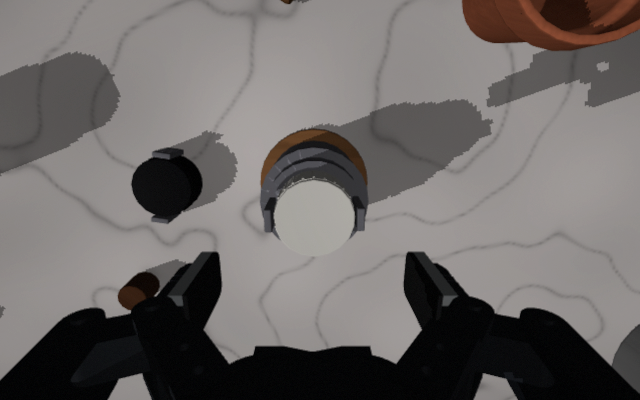

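Centre error is about 1.5 mm along tool y. Going down to TCP z ≈ 86 mm and squeezing.

```bash
python3 -m handwheel '0 1.5 20 0 0 0 85; 0 1.5 40 0 0 0 85; 0 1.5 54 0 0 0 85; 0 1.5 54 0 0 0 85; 0 1.5 54 0 0 0 85; 0 1.5 54 0 0 0 70; 0 1.5 54 0 0 0 62; 0 1.5 54 0 0 0 50; 0 1.5 54 0 0 0 50; 0 1.5 54 0 0 0 50; 0 1.5 54 0 0 0 50;  0 1.5 54 0 0 0 50' 40
```

```text
time_s: 6.33
eef_pos: [0.5154, -0.332, 0.0878]
tool_rot: [3.141, -0.003, -0.308]
contact_force: [-0.8, 0.0, 5.6]
gripper_width: 0.586
gripper_force: 2.7
```

Run:
```python
from h import *
w=cam('wrist');s=manip.get_state();print(s['gripper_width'],s['gripper_force'],s['contact_force'],s['eef_pos'])
b=cam('side')['pixels'][:,:,::-1][70:190,350:510]
im=w['pixels'][120:320,200:440,::-1]
o=np.zeros((600,800,3),np.uint8);o[:333,:400]=cv2.resize(im,(400,333));o[:300,400:]=cv2.resize(b,(400,300),interpolation=cv2.INTER_CUBIC)
a=cam('scene')['pixels'][:,:,::-1][200:320,130:290];o[300:,400:]=cv2.resize(a,(400,300))
cv2.imwrite('pics/w5.png',np.clip(o*1.4,0,255).astype(np.uint8))
```

```text
0.5822406629019482 2.653517659928184 [-0.39282886  0.616635    4.65164688] [ 0.51542125 -0.33193856  0.08781452]
```

View pics/w5.png

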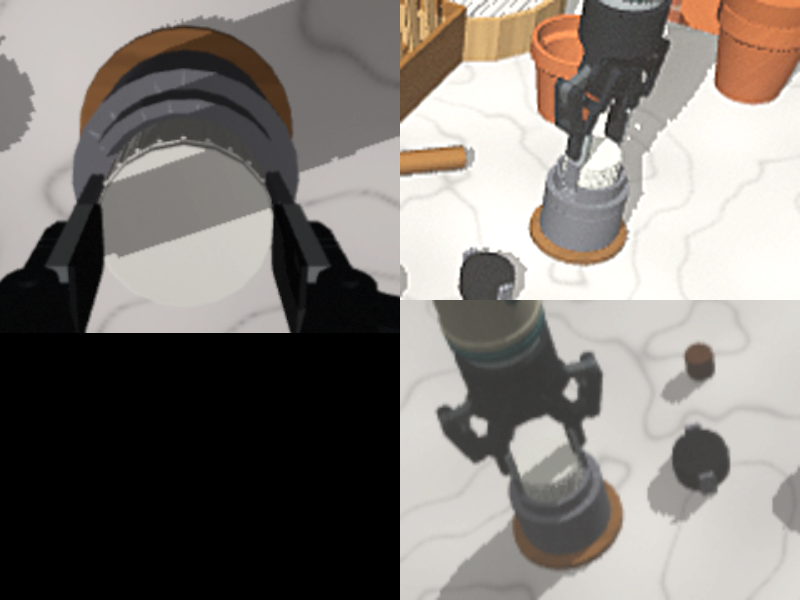

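The pads now cover both tabs, but the pad force is only 2.7 N; I'll command a smaller opening.

```bash
python3 -m handwheel '0 0 0 0 0 0 40; 0 0 0 0 0 0 40; 0 0 0 0 0 0 30; 0 0 0 0 0 0 30; 0 0 0 0 0 0 30' 40
```

```text
time_s: 6.9
eef_pos: [0.5159, -0.3321, 0.0884]
tool_rot: [3.141, -0.004, -0.307]
contact_force: [-1.4, 0.8, 11.0]
gripper_width: 0.356
gripper_force: 5.6
```

Run:
```python
from h import *
w=cam('wrist');s=manip.get_state();print(s['gripper_width'],s['gripper_force'],s['contact_force'],s['eef_pos'])
im=w['pixels'][120:370,140:490,::-1]
b=cam('side')['pixels'][:,:,::-1][60:170,380:480]
o=np.zeros((400,800,3),np.uint8);o[:321,:450]=cv2.resize(im,(450,321));o[:385,450:]=cv2.resize(b,(350,385),interpolation=cv2.INTER_CUBIC)
cv2.imwrite('pics/w6.png',np.clip(o*1.6,0,255).astype(np.uint8))
```

```text
0.35193968817058713 5.618936257087626 [-1.8057046   1.05885334 11.48928141] [ 0.51591163 -0.33205617  0.08842041]
```

View pics/w6.png

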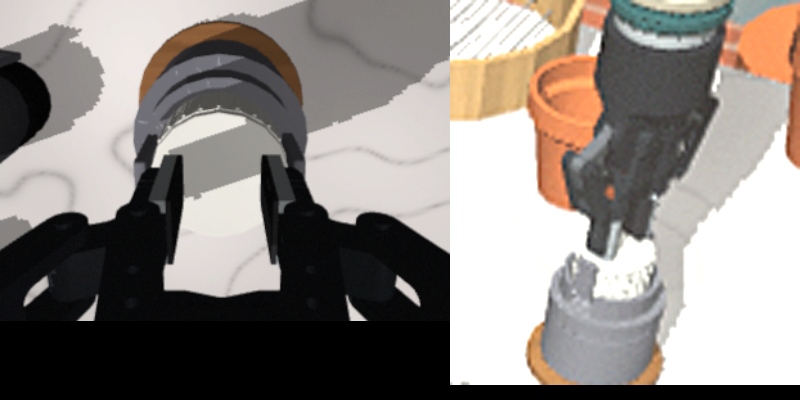

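The pads went over the cap's top: the tabs are still visible outside them and there is +11 N upward. The fingertips therefore sit about 22 mm further back than I assumed. I'll back up, open, go 18 mm lower and squeeze again.

```bash
python3 -m handwheel '0 0 -10 0 0 0 85; 0 0 -20 0 0 0 85; 0 0 -20 0 0 0 85; 0 0 -20 0 0 0 85; 0 0 -20 0 0 0 85; 0 0 0 0 0 0 85; 0 0 10 0 0 0 85; 0 0 18 0 0 0 85; 0 0 18 0 0 0 85; 0 0 18 0 0 0 70; 0 0 18 0 0 0 70; 0 0 18 0 0 0 70' 40
python3 -m handwheel '0 0 0 0 0 0 60; 0 0 0 0 0 0 60; 0 0 0 0 0 0 50; 0 0 0 0 0 0 50; 0 0 0 0 0 0 50; 0 0 0 0 0 0 50' 40
```

```text
time_s: 8.0
eef_pos: [0.5149, -0.3316, 0.0687]
tool_rot: [3.141, -0.001, -0.307]
contact_force: [0.6, -1.2, 0.6]
gripper_width: 0.822
gripper_force: 0.0
time_s: 8.5
eef_pos: [0.5151, -0.3318, 0.0702]
tool_rot: [3.141, -0.002, -0.307]
contact_force: [-2.1, 0.4, 12.3]
gripper_width: 0.641
gripper_force: 40.9
```

Gripped: 41 N at about 55 mm. I'll ease up 2 mm to shed the vertical load, then turn anticlockwise (negative about tool z).

```bash
python3 -m handwheel '0 0 -1 0 0 0 50; 0 0 -2 0 0 0 50; 0 0 -2 0 0 -5 50; 0 0 -2 0 0 -10 50; 0 0 -2 0 0 -15 50; 0 0 -2 0 0 -20 50; 0 0 -2 0 0 -25 50; 0 0 -2 0 0 -30 50; 0 0 -2 0 0 -30 50' 40
python3 - <<'E'
from workcell import manip
s=manip.get_state();print(s['moment'],s['q'].round(2))
E
```

```text
time_s: 9.25
eef_pos: [0.515, -0.3316, 0.0705]
tool_rot: [3.141, -0.001, 0.218]
contact_force: [0.9, 0.2, 3.8]
gripper_width: 0.638
gripper_force: 43.3
[0.02868655 0.01024147 0.0652085 ] [ 0.54  0.75 -0.03  1.74  0.03  0.65 -0.86]
```

```bash
python3 -m handwheel '0 0 0 0 0 -6 50; 0 0 0 0 0 -12 50; 0 0 0 0 0 -18 50; 0 0 0 0 0 -24 50; 0 0 0 0 0 -30 50; 0 0 0 0 0 -36 50; 0 0 0 0 0 -42 50; 0 0 0 0 0 -48 50; 0 0 0 0 0 -54 50; 0 0 0 0 0 -54 50; 0 0 0 0 0 -54 50' 40
python3 - <<'E'
from h import *
s=manip.get_state();print(s['moment'],s['q'].round(2))
w=cam('wrist')['pixels'][120:370,140:490,::-1]
b=cam('side')['pixels'][:,:,::-1][60:170,380:480]
o=np.zeros((400,800,3),np.uint8);o[:321,:450]=cv2.resize(w,(450,321));o[:385,450:]=cv2.resize(b,(350,385),interpolation=cv2.INTER_CUBIC)
cv2.imwrite('pics/w7.png',np.clip(o*1.5,0,255).astype(np.uint8))
E
```

```text
time_s: 10.17
eef_pos: [0.5152, -0.3316, 0.0705]
tool_rot: [3.14, -0.0, 1.155]
contact_force: [2.0, 0.0, 4.2]
gripper_width: 0.641
gripper_force: 48.8
[-0.06045481 -0.23964947  0.2983929 ] [ 0.7   0.76 -0.29  1.74  0.31  0.68 -0.17]
```

View pics/w7.png

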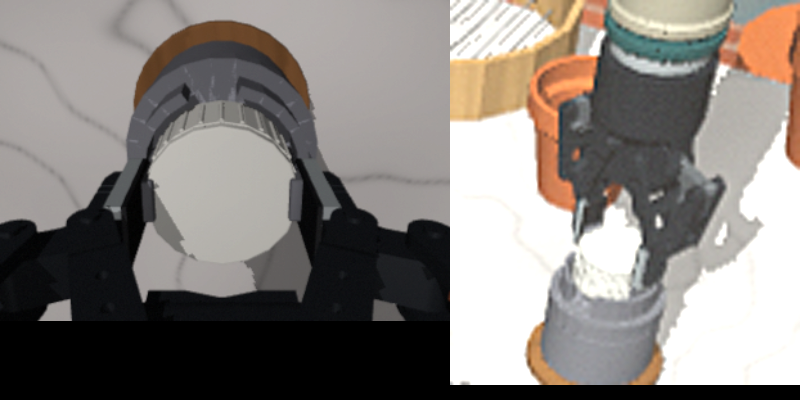

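The cap has turned with the fingers (84°): the empty notch shows at (215,90) and the tabs are under the pads. Lifting straight up.

```bash
python3 -m handwheel '0 0 -5 0 0 0 50; 0 0 -12 0 0 0 50; 0 0 -22 0 0 0 50; 0 0 -35 0 0 0 50; 0 0 -55 0 0 0 50; 0 0 -80 0 0 0 50; 0 0 -110 0 0 0 50; 0 0 -140 0 0 0 50; 0 0 -160 0 0 0 50; 0 0 -160 0 0 0 50' 40
python3 -m handwheel '23 -10 0 0 0 0 50; 59 -25 0 0 0 0 50; 96 -41 0 0 0 0 50; 133 -57 0 0 0 0 50; 170 -72 0 0 0 0 50; 207 -88 0 0 0 0 50; 244 -104 0 0 0 0 50; 281 -120 0 0 0 0 50; 318 -136 0 0 0 0 50; 355 -151 0 0 0 0 50; 392 -167 0 0 0 0 50; 429 -183 0 0 0 0 50' 40
```

```text
time_s: 11.1
eef_pos: [0.5162, -0.3319, 0.2346]
tool_rot: [3.135, 0.001, 1.157]
contact_force: [0.5, 0.4, -0.7]
gripper_width: 0.641
gripper_force: 42.4
time_s: 12.1
eef_pos: [0.5168, 0.1362, 0.2289]
tool_rot: [-3.139, 0.003, 1.157]
contact_force: [0.6, -0.6, -1.6]
gripper_width: 0.638
gripper_force: 42.4
```

```bash
python3 -m handwheel '37 -16 0 0 0 0 50; 74 -32 0 0 0 0 50; 111 -47 0 0 0 0 50; 140 -60 0 0 0 0 50; 157 -67 0 0 0 0 50; 157 -67 0 0 0 0 50; 157 -67 0 0 0 0 50' 40
python3 - <<'E'
from h import *
w=cam('wrist');s=manip.get_state();p=s['eef_pos'];T=R.from_euler('xyz',s['tool_rot']).as_matrix()
a=cam('scene')['pixels'][100:220,280:440,::-1];im=w['pixels'][:,:,::-1]
o=np.zeros((300,800,3),np.uint8);o[:,:400]=cv2.resize(im,(400,300*1));o[:,400:]=cv2.resize(a,(400,300))
cv2.imwrite('pics/w8.png',np.clip(o*1.4,0,255).astype(np.uint8))
print(p,s['tool_rot'],s['gripper_width'],s['contact_force'])
for c,d in (('scene',cam('scene')),('side',cam('side'))):
    for l in ('board','cap'): print(c,l,[(round(r['p'],2),(np.array(r['xy'])*[640,400]).round(),onz(d,np.array(r['xy'])*[640,400],0 if l=='board' else p[2]+.0095).round(3)) for r in spotter.mark_of(c,l)[:3]])
for r in spotter.silhouettes('wrist','board')[:1]:
    h=cv2.convexHull(np.argwhere(r['mask'])[:,::-1].astype(np.int32));q=[onz(w,x,.012)[:2] for x in h[:,0]]
    print('wrist board',cv2.minAreaRect(np.array(q,np.float32)))
E
```

```text
time_s: 12.68
eef_pos: [0.5185, 0.3061, 0.2286]
tool_rot: [-3.139, 0.003, 1.16]
contact_force: [0.0, -0.5, -1.0]
gripper_width: 0.64
gripper_force: 42.4
[0.51921263 0.30436976 0.22874374] [-3.14043324  0.00374411  1.15798541] 0.6359534793840604 [-0.83253961 -1.30918487 -0.49421675]
scene board [(0.81, array([371., 162.]), array([0.526, 0.297, 0.   ])), (0.29, array([315., 180.]), array([0.462, 0.124, 0.   ]))]
scene cap [(0.97, array([246., 268.]), array([ 0.694, -0.288,  0.238])), (0.73, array([381.,  93.]), array([0.519, 0.315, 0.238])), (0.46, array([276., 346.]), array([ 0.851, -0.353,  0.238]))]
side board [(0.89, array([275., 356.]), array([0.519, 0.306, 0.   ]))]
side cap [(0.66, array([258., 290.]), array([0.518, 0.307, 0.238]))]
wrist board ((0.523746132850647, 0.30496424436569214), (0.1496475785970688, 0.1497783213853836), 16.957935333251953)
```

View pics/w8.png

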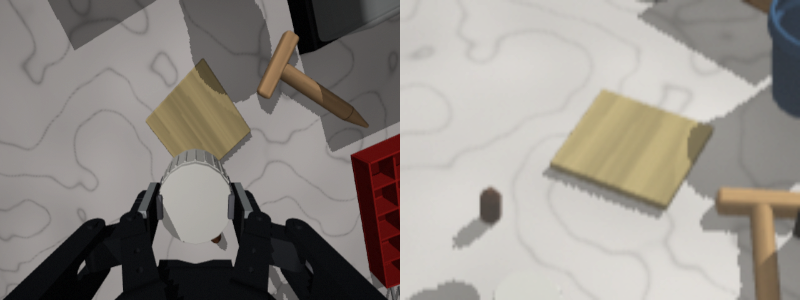

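Cap is held upright, and the wrist measurement gives the board at (0.524, 0.305), size 150×150 as it should be. Lowering.

```bash
python3 -m handwheel '2 4 30 0 0 0 50; 2 4 65 0 0 0 50; 2 4 100 0 0 0 50; 2 4 135 0 0 0 50; 2 4 165 0 0 0 50; 2 4 190 0 0 0 50; 2 4 207 0 0 0 50; 2 4 216 0 0 0 50; 2 4 219 0 0 0 50; 2 4 221 0 0 0 50; 2 4 221 0 0 0 50; 2 4 221 0 0 0 50' 40
```

```text
time_s: 14.13
eef_pos: [0.5256, 0.3066, 0.0104]
tool_rot: [3.14, -0.002, 1.158]
contact_force: [0.2, 0.2, -0.3]
gripper_width: 0.637
gripper_force: 42.4
```

```bash
python3 -m handwheel '0 0 1 0 0 0 50; 0 0 2 0 0 0 50; 0 0 3 0 0 0 50; 0 0 4 0 0 0 50; 0 0 4 0 0 0 50; 0 0 4 0 0 0 50' 40
```

```text
time_s: 14.63
eef_pos: [0.5246, 0.306, 0.0051]
tool_rot: [-3.142, 0.0, 1.159]
contact_force: [-0.2, -0.1, -0.7]
gripper_width: 0.641
gripper_force: 42.4
```

```bash
python3 -m handwheel '0 0 0.5 0 0 0 50; 0 0 1 0 0 0 50; 0 0 1.5 0 0 0 50; 0 0 2 0 0 0 50;0 0 2.5 0 0 0 50; 0 0 3 0 0 0 50; 0 0 3 0 0 0 50' 40
```

```text
time_s: 15.22
eef_pos: [0.5247, 0.306, 0.0025]
tool_rot: [3.141, 0.0, 1.159]
contact_force: [-0.2, -0.2, 3.1]
gripper_width: 0.638
gripper_force: 43.7
```

Contact at the expected height (+3 N). Release and rise.

```bash
python3 -m handwheel '0 0 0 0 0 0 62; 0 0 0 0 0 0 68; 0 0 0 0 0 0 74; 0 0 0 0 0 0 78; 0 0 0 0 0 0 78; 0 0 0 0 0 0 78; 0 0 -20 0 0 0 78; 0 0 -50 0 0 0 78; 0 0 -90 0 0 0 78; 0 0 -130 0 0 0 78; 0 0 -170 0 0 0 78; 0 0 -200 0 0 0 78' 40
python3 - <<'E'
from h import *
s=manip.get_state();w=cam('wrist');print(s['eef_pos'],s['tool_rot'])
for c in ('scene','side','wrist'):
    d=w if c=='wrist' else cam(c)
    for l,z in (('cap',.012),('plug',0),('plug_center',.02)):
        print(c,l,[(round(r['p'],2),(np.array(r['xy'])*[640,400]).round(),onz(d,np.array(r['xy'])*[640,400],z).round(4)) for r in spotter.mark_of(c,l)[:3]])
b=cam('side')['pixels'][240:400,200:400,::-1];im=w['pixels'][:,:,::-1]
o=np.zeros((320,800,3),np.uint8);o[:250,:400]=cv2.resize(im,(400,250));o[:,400:]=cv2.resize(b,(400,320))
cv2.imwrite('pics/w9.png',np.clip(o*1.3,0,255).astype(np.uint8))
E
```

```text
time_s: 16.22
eef_pos: [0.5253, 0.3067, 0.2057]
tool_rot: [3.14, -0.003, 1.159]
contact_force: [0.5, 0.0, -0.5]
gripper_width: 0.911
gripper_force: 0.0
[0.5252761  0.3066566  0.20569638] [ 3.13982574e+00 -2.93280343e-03  1.15875804e+00]
scene cap [(0.94, array([249., 266.]), array([ 0.5629, -0.2036,  0.012 ])), (0.86, array([374., 155.]), array([0.5226, 0.314 , 0.012 ]))]
scene plug [(0.51, array([316., 185.]), array([0.4781, 0.1133, 0.    ]))]
scene plug_center [(0.39, array([312., 182.]), array([0.4756, 0.0988, 0.02  ]))]
side cap [(0.85, array([387., 186.]), array([ 0.5447, -0.1906,  0.012 ])), (0.8, array([273., 352.]), array([0.5237, 0.3049, 0.012 ])), (0.69, array([313., 219.]), array([0.6404, 0.0008, 0.012 ]))]
side plug [(0.73, array([346., 292.]), array([ 0.4771,  0.1198, -0.    ]))]
side plug_center [(0.67, array([352., 283.]), array([0.4739, 0.1048, 0.02  ]))]
wrist cap [(0.88, array([313., 172.]), array([0.5256, 0.3066, 0.012 ]))]
wrist plug [(0.83, array([340., 312.]), array([0.4805, 0.1107, 0.    ]))]
wrist plug_center [(0.97, array([340., 324.]), array([0.4782, 0.1075, 0.02  ])), (0.28, array([313., 172.]), array([0.5273, 0.3081, 0.02  ]))]
```

View pics/w9.png

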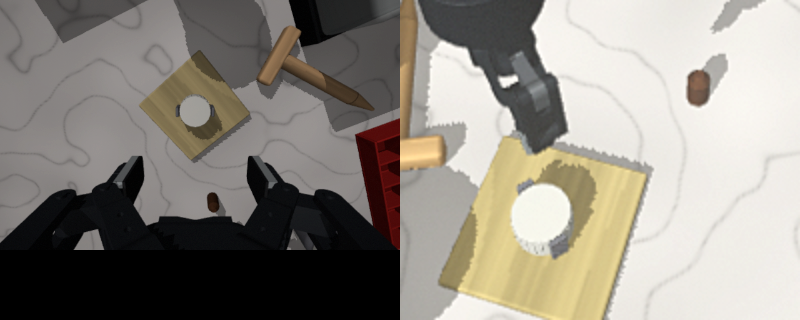

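The cap stands upright at the board's middle (side crop (542,220)), let go. Now over to the plug at about (0.478, 0.109).

```bash
python3 -m handwheel '-35 6 -15 0 0 0 78; -70 12 -15 0 0 0 78; -105 19 -10 0 0 0 78; -140 25 0 0 0 0 70; -175 31 20 0 0 0 60; -200 36 40 0 0 0 60; -200 36 50 0 0 0 60; -200 36 50 0 0 0 60; -200 36 50 0 0 0 60' 30
python3 - <<'E'
from h import *
s=manip.get_state();w=cam('wrist');p=s['eef_pos'];T=R.from_euler('xyz',s['tool_rot']).as_matrix();print(p,s['tool_rot'])
for l,z in (('plug',0),('plug_center',.02)):
    for r in spotter.mark_of('wrist',l)[:2]:
        u=np.array(r['xy'])*[640,400];q=onz(w,u,z);print(l,round(r['p'],2),u.round(1),q.round(4),(T.T@(q-p)*1000).round(1))
for r in spotter.silhouettes('wrist','plug')[:2]:
    ys,xs=np.where(r['mask']);print(r['p'],xs.min(),xs.max(),ys.min(),ys.max())
E
```

```text
time_s: 17.62
eef_pos: [0.4778, 0.1093, 0.1521]
tool_rot: [-3.141, -0.001, 1.159]
contact_force: [-0.0, 0.6, -0.5]
gripper_width: 0.702
gripper_force: 0.0
[0.47783799 0.1092687  0.15211705] [-3.14115997e+00 -8.94353292e-04  1.15911484e+00]
plug 0.58 [313.8 181.9] [0.478  0.1065 0.    ] [ -2.6   1.3 152.1]
plug 0.25 [378.  353.2] [ 0.4641 -0.1229  0.    ] [-218.4   80.4  151.9]
plug_center 0.86 [315.5 183.9] [0.4805 0.1083 0.02  ] [  0.    2.9 132.1]
0.58 302 327 170 201
```

```bash
python3 -m handwheel '-1 2 35 0 0 0 60; -1 2 70 0 0 0 60; -1 2 105 0 0 0 60; -1 2 135 0 0 0 60; -1 2 148 0 0 0 60; -1 2 152 0 0 0 60; -1 2 152 0 0 0 60; -1 2 152 0 0 0 40; -1 2 152 0 0 0 15; -1 2 152 0 0 0 15; -1 2 152 0 0 0 15; -1 2 152 0 0 0 15' 30
```

```text
time_s: 18.82
eef_pos: [0.4801, 0.107, 0.0014]
tool_rot: [3.139, -0.002, 1.158]
contact_force: [-0.8, 0.8, 7.1]
gripper_width: 0.258
gripper_force: 29.3
```

```bash
python3 -m handwheel '0 0 0 0 0 0 15; 0 0 0 0 0 0 15; 0 0 0 0 0 0 15' 30
```

```text
time_s: 19.07
eef_pos: [0.4801, 0.107, 0.0014]
tool_rot: [3.139, -0.002, 1.159]
contact_force: [-0.8, -0.7, 6.3]
gripper_width: 0.259
gripper_force: 29.3
```

Plug is gripped (29 N, ~22 mm reading). Lift, then carry to the tub axis at (0.515, −0.3316), known from the cap grip.

```bash
python3 -m handwheel '0 0 -20 0 0 0 15; 0 0 -55 0 0 0 15; 0 0 -95 0 0 0 15; 0 0 -135 0 0 0 15; 0 0 -170 0 0 0 15; 0 0 -190 0 0 0 15; 0 0 -200 0 0 0 15; 0 0 -200 0 0 0 15' 30
python3 -m handwheel '-20 11 0 0 0 0 15; -53 28 0 0 0 0 15; -88 47 0 0 0 0 15; -124 66 0 0 0 0 15; -160 85 0 0 0 0 15; -196 105 0 0 0 0 15; -232 124 0 0 0 0 15; -268 143 0 0 0 0 15; -304 163 0 0 0 0 15; -340 182 0 0 0 0 15; -370 198 0 0 0 0 15; -388 207 0 0 0 0 15' 30
python3 -m handwheel '0 0 0 0 0 0 15; 0 0 0 0 0 0 15; 0 0 0 0 0 0 15' 30
python3 - <<'E'
from h import *
s=manip.get_state();w=cam('wrist');p=s['eef_pos'];T=R.from_euler('xyz',s['tool_rot']).as_matrix();print(p,s['tool_rot'],s['q'].round(2))
print('tub axis offset, tool mm',(T.T@(np.array([.5150,-.3316,.106])-p)*1000).round(1))
for l in ('tub_mouth','plug','plug_center'):
    for r in spotter.mark_of('wrist',l)[:2]:
        u=np.array(r['xy'])*[640,400];z={'tub_mouth':.106,'plug':p[2],'plug_center':p[2]+.02}[l];q=onz(w,u,z);print(l,round(r['p'],2),u.round(),(T.T@(q-p)*1000).round(1))
cv2.imwrite('pics/w10.png',np.clip(w['pixels'][:,:,::-1]*1.3,0,255).astype(np.uint8))
E
```

```text
time_s: 19.73
eef_pos: [0.4803, 0.1067, 0.2024]
tool_rot: [3.137, -0.003, 1.158]
contact_force: [-0.2, -1.0, -0.5]
gripper_width: 0.259
gripper_force: 29.8
time_s: 20.73
eef_pos: [0.5109, -0.3369, 0.1971]
tool_rot: [-3.138, 0.002, 1.153]
contact_force: [0.7, -0.4, -0.6]
gripper_width: 0.257
gripper_force: 29.8
time_s: 20.98
eef_pos: [0.5125, -0.33, 0.1983]
tool_rot: [-3.138, -0.001, 1.16]
contact_force: [0.3, 0.7, -0.5]
gripper_width: 0.257
gripper_force: 29.8
[ 0.51251921 -0.33004875  0.19832485] [-3.13825520e+00 -1.45472091e-03  1.15975990e+00] [ 0.77  0.61 -0.4   1.64  0.28  0.95 -0.13]
tub axis offset, tool mm [-0.6  3.2 92.3]
plug 0.92 [309. 236.] [ 1.3 -2.1  0. ]
```

View pics/w10.png

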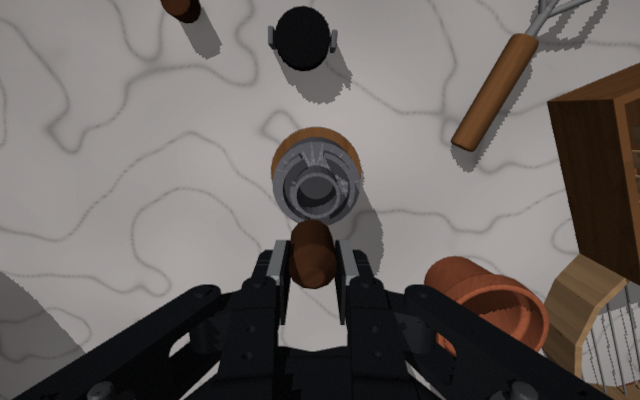

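The plug hangs upright between the pads. The open mouth is at (316,192), about 3 mm toward +y of the tool, which matches the computed offset. Correct this and lower the plug 17 mm or so into the neck.

```bash
python3 -m handwheel '-0.5 3 20 0 0 0 15; -0.5 3 45 0 0 0 15; -0.5 3 65 0 0 0 15; -0.5 3 78 0 0 0 15; -0.5 3 85 0 0 0 15; -0.5 3 91 0 0 0 15; -0.5 3 96 0 0 0 15; -0.5 3 100 0 0 0 15; -0.5 3 104 0 0 0 15; -0.5 3 106 0 0 0 15; -0.5 3 106 0 0 0 15; -0.5 3 106 0 0 0 15' 30
```

```text
time_s: 22.18
eef_pos: [0.5159, -0.3336, 0.0944]
tool_rot: [3.141, 0.0, 1.158]
contact_force: [0.2, -0.4, -0.5]
gripper_width: 0.256
gripper_force: 29.8
```

No contact force, so it is inside the bore. A little lower, release, rise.

```bash
python3 -m handwheel '0 -1 1.5 0 0 0 15; 0 -1 3 0 0 0 15; 0 -1 3 0 0 0 15; 0 -1 3 0 0 0 30; 0 -1 3 0 0 0 45; 0 -1 3 0 0 0 45; 0 -1 3 0 0 0 45; 0 -1 -10 0 0 0 45; 0 -1 -40 0 0 0 45; 0 -1 -75 0 0 0 45; 0 -1 -110 0 0 0 45; 0 -1 -130 0 0 0 45' 30
python3 - <<'E'
from h import *
w=cam('wrist');print([(round(r['p'],2),(np.array(r['xy'])*[640,400]).round()) for l in ('tub_mouth','plug','plug_center') for r in spotter.mark_of('wrist',l)[:2]])
u=proj(w,(.515,-.3316,.106))[0];x,y=u.astype(int)
im=w['pixels'][y-60:y+60,x-80:x+80,::-1];b=cam('scene')['pixels'][90:290,140:460,::-1]
o=np.zeros((300,800,3),np.uint8);o[:,:400]=cv2.resize(im,(400,300));o[:250,400:]=cv2.resize(b,(400,250))
cv2.imwrite('pics/w11.png',np.clip(o*1.4,0,255).astype(np.uint8))
E
```

```text
time_s: 23.18
eef_pos: [0.5164, -0.3336, 0.2281]
tool_rot: [3.136, 0.0, 1.159]
contact_force: [0.2, -0.8, -0.1]
gripper_width: 0.528
gripper_force: 0.0
[(0.9, array([309., 185.])), (0.95, array([305., 178.])), (0.98, array([311., 178.]))]
```

View pics/w11.png

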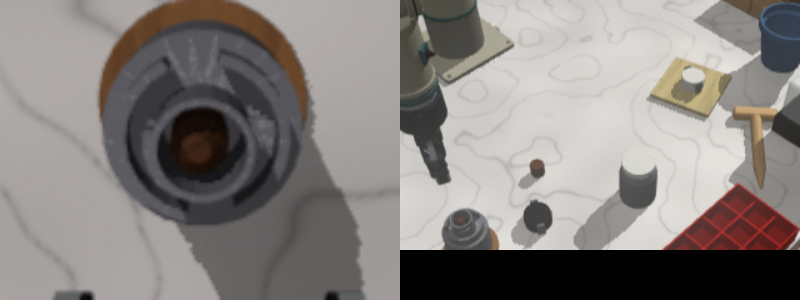

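The plug is down inside the neck (crop (205,145)), the cap stands on the board, and the bystanders are untouched. Handing in.

```bash
python3 -m handwheel '0 0 0 0 0 0 45; 0 0 0 0 0 0 45; 0 0 0 0 0 0 45'; python3 -c "
from workcell import manip
print(manip.close_job())"
```

```text
time_s: 23.68
eef_pos: [0.5143, -0.3328, 0.2229]
tool_rot: [-3.14, -0.0, 1.159]
contact_force: [0.1, -0.4, 0.0]
gripper_width: 0.529
gripper_force: 0.0
the job is handed in; nothing more can be done
None
```

I handed the job in at about 24 s of the 61 s, with the cap upright on the board and the plug down inside the tub's neck, both let go; `close_job()` gave no verdict, and I viewed 11 pictures, one over the limit of 10.

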